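# Shut and lock the cover of a machine fuse box

### The job

Shut the yellow cover of the grey fuse box, then fasten it with both of its wing-head quarter-turn studs: feel for the slot, push each stud right down against its spring, turn it a quarter turn clockwise to its stop and let go so that it springs up into its locked seat. Never force a stud, and leave the parts standing around the box where they are.

Things in the scene. Friction and masses are not known exactly. Their poses are not given: they have to be found in the camera images.
- fusebox: grey steel fuse box fixed to the bench: 200 mm front to rear (x), 270 mm wide (y), rim with seal at 108 mm. Origin at the centre of its underside; x points to the rear, where the cover is hinged, y to the left seen from the front, z up. The hinge line runs along y at x = 100 mm, z = 108 mm
- cover_lip (a point): middle of the cover's front edge on its outer face: 205 mm from the hinge line, 5 mm above the cover's underside; a bare stretch between the studs where the cover can be pushed down. The edge itself is 11 mm further forward. Cover shut, its top face is 113 mm above the bench. Axes as the cover's: x to the hinge, z out of the outer face
- cover (a joint): angle of the yellow cover (sheet steel, 216 x 276 x 5 mm), rad: 0 shut, growing as its front edge rises, up to 1.5. A stiff hinge holds it where it is left; 1 to 5 N at the front edge move it
- stud_a: stud A, black wing-head quarter-turn stud in the cover's front left corner. Origin on its axis, underside of the collar; z along the axis, out of the cover; x along the wing. Collar 34 mm across, z 0 to 5 mm; wing 44 mm long (x), 12 mm thick (y), z 5 to 25 mm. Fingertips can bear on the collar. Sprung out, origin is 18 mm above the cover. A cross-pin at its foot lies parallel to the wing
- stud_a_top (a point): middle of stud A's wing top (white line along it), 25 mm above the stud's origin; on the cover 172 mm forward of the hinge line and 100 mm to the left of its middle. With the cover shut and the stud sprung out it is 156 mm above the bench
- press_a (a joint): how far stud A is pushed in, m (0 sprung out). Spring: 3 N at 0 plus 0.7 N/mm. Pin and keeper bend if forced together with over 40 N. Off the slot, its pin stops on the keeper plate at 0.002 to 0.003; lined up, it goes on to a hard stop at 0.013 to 0.014 and turns only within 1.5 mm of that. Turned home and let go it springs back 4 mm into a notch, to about 0.009; left short of it, at about 0.011
- turn_a (a joint): turn of stud A, rad, growing clockwise from above; 0: wing front to rear (along the cover's x). Turns freely when sprung out. Its slot is in a floating keeper under the cover, which may sit askew: somewhere within 0.35 rad of 0; the pin enters within about 0.1 rad of the slot. Once in, it turns clockwise only, at under 0.05 N m, to a dead stop about 1.6 on from the slot: locked, at 1.2 to 2.0
- stud_b: stud B, black wing-head quarter-turn stud in the cover's front right corner. Origin on its axis, underside of the collar; z along the axis, out of the cover; x along the wing. Collar 34 mm across, z 0 to 5 mm; wing 44 mm long (x), 12 mm thick (y), z 5 to 25 mm. Fingertips can bear on the collar. Sprung out, origin is 18 mm above the cover. A cross-pin at its foot lies parallel to the wing
- stud_b_top (a point): middle of stud B's wing top (white line along it), 25 mm above the stud's origin; on the cover 172 mm forward of the hinge line and 100 mm to the right of its middle. With the cover shut and the stud sprung out it is 156 mm above the bench
- press_b (a joint): how far stud B is pushed in, m (0 sprung out). Spring: 3 N at 0 plus 0.7 N/mm. Pin and keeper bend if forced together with over 40 N. Off the slot, its pin stops on the keeper plate at 0.002 to 0.003; lined up, it goes on to a hard stop at 0.013 to 0.014 and turns only within 1.5 mm of that. Turned home and let go it springs back 4 mm into a notch, to about 0.009; left short of it, at about 0.011
- turn_b (a joint): turn of stud B, rad, growing clockwise from above; 0: wing front to rear (along the cover's x). Turns freely when sprung out. Its slot is in a floating keeper under the cover, which may sit askew: somewhere within 0.35 rad of 0; the pin enters within about 0.1 rad of the slot. Once in, it turns clockwise only, at under 0.05 N m, to a dead stop about 1.6 on from the slot: locked, at 1.2 to 2.0
- coil_spring: bystander: dark steel coil spring standing upright on the bench, 45 mm across, 63 mm high; origin at the centre of its foot
- track_roller: bystander: black flanged roller standing on end, 72 mm across, 58 mm high; origin at the centre of its foot
- carton: bystander: cardboard carton 85 x 65 mm, 60 mm high; origin at the centre of its underside

How it is judged:
On the way, in this order (a step that is already met when the one before it is completed fails the run):
1. the cover is shut (value of joint cover below 0.03 rad), for 0.2 s.
2. one stud is turned and sits in its keeper's notch (((value of joint press_a between 0.0072 and 0.0104 m and value of joint turn_a above 1 rad) or (value of joint press_b between 0.0072 and 0.0104 m and value of joint turn_b above 1 rad))), for 0.2 s.
At the end, for the whole second after the job is handed in: Cover shut (within 0.03 rad); both studs turned (past 1.0 rad) and let go, sitting in the keepers' notches: pushed in 7.2 to 10.4 mm (value of joint cover below 0.03 rad and value of joint press_a between 0.0072 and 0.0104 m and value of joint each of turn_a, turn_b above 1 rad and value of joint press_b between 0.0072 and 0.0104 m); the robot touches nothing.
It fails at once if stud A is forced against its keeper with more than 40 N (contact force between stud_a and fusebox above 40 N).
It fails at once if stud B is forced against its keeper with more than 40 N (contact force between stud_b and fusebox above 40 N).
It fails at once if the coil spring is knocked away (distance of coil_spring from where it was at the start of the episode above 0.03 m).
It fails at once if the roller is knocked away (distance of track_roller from where it was at the start of the episode above 0.03 m).
It fails at once if the carton is knocked away (distance of carton from where it was at the start of the episode above 0.03 m).
It also fails if it takes over 72 s, if anything falls off the work surface, if the arm or the gripper's body presses on something with over 40 N, if the wrist force passes 120 N, or if a joint passes its speed limit or range.

### The arm

A 6-joint arm with a two-finger parallel gripper is mounted at the origin on the work surface. World frame = base frame: x ahead of the robot, y to its left, z up, the work surface at z = 0. Lengths are in m, angles in rad, forces in N, time in s.
With the tool pointing down it reaches from about 0.4 to 0.825 m from the base axis. Payload 7 kg.
Tool frame: the origin (TCP) lies midway between the tips of the shut fingers; the grasp point (between the pads) lies hold_point_z behind it (hold_point_z is the distance from the TCP to the grasp point, in m); z points along the fingers, y is the line along which they close (so a half turn about z gives the same grasp; the last joint's range is limited). The gripper opens to 88 mm and grips with 3 to 60 N. Pads are 19 mm wide; open, the fingers measure 130 mm over their backs; the gripper's body (78 mm by 193 mm) begins 47 mm behind the grasp point.
Start: joints at [-1.032, 0.359, 0.012, 0, -1.224, -0.288], TCP at [0.167, -0.654, 0.199] pointing down, gripper open.
Joint ranges: [-3.07, 3.07], [-1.43, 2.12], [-1.02, 1.25], [-3.03, 1.67], [-3.05, -0], [-3.03, 3.03]. Speed limits (rad/s): [2.39, 2.39, 3.01, 3.14, 3.14, 3.14].

### API

Orientations are given as [roll, pitch, yaw] about the fixed x, y, z axes, in that order (R = Rz(yaw) Ry(pitch) Rx(roll)).
In Python, from station import * gives the robot as it stands.
- The arm moves only by the tool apply_moves, never from a script. Its argument "steps" is a list of rows, each an object with "translation": the shift along the world's x, y, z scaled (see below), a list of three; "rotation": the turn, a rotation vector about the world's x, y, z scaled (see below), a list of three. A call has exactly 10 rows; each row is the pose to reach, as a shift and turn from the pose commanded when the call began; what a row does not reach only later rows make up. The controller multiplies each number of a shift by 250 mm and each number of a turn by 30 degrees. A row lasts 1/12 s, in which the tool goes at most 41.7 mm and 7.16 degrees, less where a joint would pass 70% of its speed; a pose out of reach is approached as far as the arm can. A call with a number of a shift or a turn outside -1 to 1 is refused whole. A call with a gripper value outside its range is refused whole. "jaw" is the closure, from -1 (fully open) to 1 (shut), so that 0 is half open, set as the call begins (left out, the last holds). The fingers move at their own pace and stop on an object; "newtons" is the grip in N (left out, the last holds). Time passes only in rows, so rows that repeat a pose let the fingers close, or fill a call up. It gives the time, the measured TCP pose, the force, the opening and the grip force at its end, in the units of the state.
- get_state(): the state, without advancing time (a new reading comes with each control period).
- grab_frame(name): name is "side" or "top" or "wrist"; returns the picture (384x512x3 uint8, blue, green, red); there is no depth.
- camera_model(name): a dict with "fx", "fy", "cx", "cy" (pixels), "k1" (the pictures are not rectified: a ray, as slopes to the right and down, at radius r is drawn at 1 + k1 r^2 times it, then the intrinsics apply), "xyz" and "rotation" of the camera in the world. Camera axes: x right, y down, z forward; pixel columns grow to the right and rows downward; lengths in m; the calibration is good to about 2 mm. A picture is of the moment at which its call begins: read the wrist's pose just before it. camera_model takes no time and is no camera call; for the wrist camera it gives the pose at the moment of the call.
- job_done(): hands the job in; it is judged then, once.
The state is a dict: "t": time; "q": joint angles; "qd": joint speeds; "joint_efforts": joint torques, N m; "eef_pos": TCP position; "ee_rot": TCP orientation; "force": force on the tool from outside, world axes, zero at the start; "moment": the same for the moment, N m; "width": finger opening in m; "gripper_force": force on a finger pad.
Only numpy, scipy, OpenCV 4.12 (cv2) and the standard library are available. Lean on these libraries where they do the work, as an engineer would, in place of code of your own. Each camera call takes 0.05 s, during which the arm holds its last target. There are 200 camera calls.

## Working session

There is one attempt and no reset: what is moved stays moved. The work goes in short steps, Python scripts to look and compute and a tool call to move; the robot and the scene stay as the last step left them, time stands still between calls to the robot, and variables do not carry over. Pictures are saved under pics/ and viewed, at most 10 in all, crops included, and the job is handed in when it is done.

Besides the shell and the picture viewer there is one more tool, called after "Emit:" as name(argument=value, ...) on one line, values as JSON. apply_moves: Moves the arm, as the interface text tells. Shifts and turns lie within -1 to 1; 1 stands for 250 mm of shift or 30 degrees of turn. Its arguments: {"type":"object","properties":{"steps":{"type":"array"},"jaw":{"type":"number"},"newtons":{"type":"number"}},"required":["steps"]}

```bash
ls; mkdir -p pics
python3 - <<'E'
from station import *
import cv2,numpy as np
s=get_state();print({k:np.round(v,3).tolist() for k,v in s.items()})
for n in("side","top"):
    m=camera_model(n);print(n,{k:np.round(v,3).tolist() for k,v in m.items()})
    cv2.imwrite(f"pics/{n}0.png",grab_frame(n))
a=cv2.imread("pics/side0.png");b=cv2.imread("pics/top0.png")
E
```

```text
pics
{'t': 0.0, 'q': [-1.032, 0.359, 0.011, -0.0, -1.224, -0.288], 'qd': [-0.001, 0.0, -0.0, 0.0, 0.001, 0.002], 'joint_efforts': [0.002, -58.272, 29.307, 6.997, 0.007, -0.0], 'eef_pos': [0.167, -0.653, 0.199], 'ee_rot': [3.14, -0.0, -2.891], 'force': [0.741, -0.799, 0.992], 'moment': [0.066, -0.022, -0.034], 'gripper_force': 0.0, 'width': 0.088}
side {'fx': 354.987, 'fy': 354.987, 'cx': 255.905, 'cy': 195.112, 'k1': 0.0, 'xyz': [0.418, -0.511, 0.641], 'rotation': [-2.324, -0.005, -0.298]}
top {'fx': 452.388, 'fy': 452.388, 'cx': 259.313, 'cy': 198.832, 'k1': -0.002, 'xyz': [0.536, 0.017, 1.154], 'rotation': [-3.065, -0.021, -1.559]}
```

View pics/side0.png

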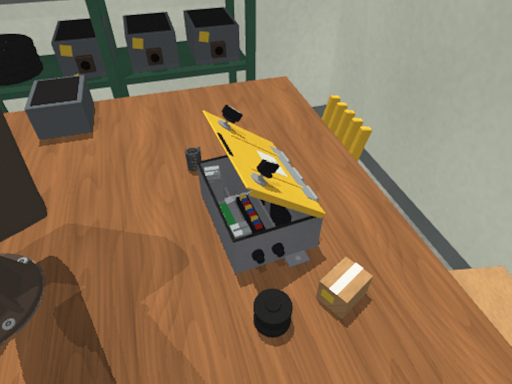

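View pics/top0.png

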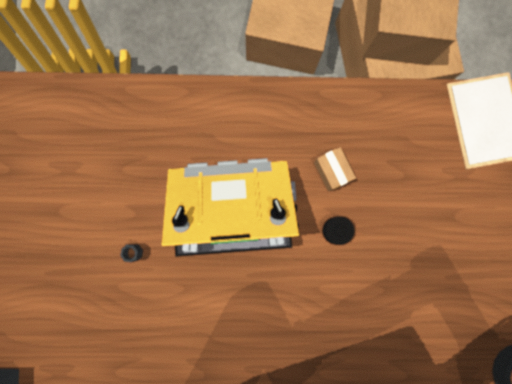

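Side view: the cover stands about half open. The roller (272,312) and carton (345,288) are to the right of the box, and the spring (193,158) is to the left. Top view: yellow cover quad is about (168,169),(288,162),(298,237),(162,246), the box's front rim runs about (177,254)-(291,246), and the studs are at (180,215) and (278,208).

```bash
cat > h.py <<'E'
from station import *
import cv2,numpy as np
from scipy.spatial.transform import Rotation as R
def ray(m,p):
    u=np.array([(p[0]-m['cx'])/m['fx'],(p[1]-m['cy'])/m['fy']]);v=u.copy()
    for _ in range(5): v=u/(1+m['k1']*(v@v))
    rot=np.array(m['rotation']); M=R.from_euler('xyz',rot).as_matrix() if rot.size==3 else rot
    return np.array(m['xyz']),M@np.array([v[0],v[1],1.])
def on_plane(m,p,z=None,n=None,o=None):
    c,d=ray(m,p)
    if n is None: n=np.array([0,0,1.]);o=np.array([0,0,z])
    return c+d*((o-c)@n)/(d@n)
def project(m,X):
    rot=np.array(m['rotation']); M=R.from_euler('xyz',rot).as_matrix() if rot.size==3 else rot
    v=M.T@(np.array(X)-m['xyz']);s=v[:2]/v[2];s=s*(1+m['k1']*(s@s))
    return np.array([m['cx']+m['fx']*s[0],m['cy']+m['fy']*s[1]])
E
python3 - <<'E'
from h import *
im=cv2.imread("pics/top0.png");m=camera_model("top")
hsv=cv2.cvtColor(im,cv2.COLOR_BGR2HSV)
y=cv2.inRange(hsv,(20,150,120),(32,255,255));y[:130]=0
y=cv2.morphologyEx(y,cv2.MORPH_CLOSE,np.ones((25,25)))
c=max(cv2.findContours(y,0,1)[0],key=cv2.contourArea)
ap=cv2.approxPolyDP(c,6,True)[:,0];print("top poly",ap.tolist())
print("rim front",[on_plane(m,p,.108).round(4).tolist() for p in((177,254.5),(291.5,246.5))])
for p in ap: print(p,on_plane(m,p,.113).round(4),on_plane(m,p,.238).round(4))
im=cv2.imread("pics/side0.png");m=camera_model("side")
hsv=cv2.cvtColor(im,cv2.COLOR_BGR2HSV)
y=cv2.inRange(hsv,(20,150,100),(32,255,255));y[:,:180]=0;y[:,325:]=0
y=cv2.morphologyEx(y,cv2.MORPH_CLOSE,np.ones((15,15)))
c=max(cv2.findContours(y,0,1)[0],key=cv2.contourArea)
print("side poly",cv2.approxPolyDP(c,5,True)[:,0].tolist())
E
```

```text
top poly [[286, 162], [236, 175], [169, 169], [162, 244], [297, 235]]
rim front [[0.4868, 0.183, 0.108], [0.5079, -0.0795, 0.108]]
[286 162] [ 0.7034 -0.0651  0.113 ] [ 0.6834 -0.0553  0.238 ]
[236 175] [0.6713 0.0506 0.113 ] [0.6551 0.0466 0.238 ]
[169 169] [0.6831 0.2056 0.113 ] [0.6655 0.1829 0.238 ]
[162 244] [0.5104 0.2169 0.113 ] [0.5136 0.1928 0.238 ]
[297 235] [ 0.5344 -0.0916  0.113 ] [ 0.5347 -0.0786  0.238 ]
side poly [[203, 111], [242, 180], [240, 200], [251, 220], [258, 202], [324, 214], [271, 142]]
```

Emit:
apply_moves(steps=[{"translation":[0.03,0.08,0.1],"rotation":[0,0,0.1]},{"translation":[0.08,0.17,0.2],"rotation":[0,0,0.2]},{"translation":[0.13,0.27,0.3],"rotation":[0,0,0.3]},{"translation":[0.18,0.37,0.4],"rotation":[0,0,0.4]},{"translation":[0.23,0.47,0.5],"rotation":[0,0,0.5]},{"translation":[0.28,0.57,0.52],"rotation":[0,0,0.6]},{"translation":[0.33,0.67,0.52],"rotation":[0,0,0.7]},{"translation":[0.38,0.77,0.52],"rotation":[0,0,0.8]},{"translation":[0.43,0.87,0.52],"rotation":[0,0,0.9]},{"translation":[0.48,0.95,0.52],"rotation":[0,0,1]}], jaw=1)

```text
t: 0.93
eef_pos: [0.2876, -0.4146, 0.3294]
ee_rot: [3.142, 0.0, -2.364]
force: [0.5, -0.1, 0.4]
width: 0.0264
gripper_force: 0.0
```

Emit:
apply_moves(steps=[{"translation":[0.05,0.09,0],"rotation":[0,0,0.1]},{"translation":[0.1,0.19,0],"rotation":[0,0,0.2]},{"translation":[0.15,0.28,0],"rotation":[0,0,0.3]},{"translation":[0.2,0.38,0],"rotation":[0,0,0.4]},{"translation":[0.25,0.47,0],"rotation":[0,0,0.5]},{"translation":[0.3,0.57,0],"rotation":[0,0,0.6]},{"translation":[0.35,0.66,0],"rotation":[0,0,0.7]},{"translation":[0.4,0.76,0],"rotation":[0,0,0.8]},{"translation":[0.45,0.85,0],"rotation":[0,0,0.9]},{"translation":[0.48,0.95,0],"rotation":[0,0,1]}])

```text
t: 1.77
eef_pos: [0.408, -0.1776, 0.3291]
ee_rot: [3.141, -0.0, -1.841]
force: [-0.1, -0.7, -0.1]
width: 0.0003
gripper_force: 0.0
```

Emit:
apply_moves(steps=[{"translation":[0.05,0.09,0],"rotation":[0,0,0.1]},{"translation":[0.1,0.19,0],"rotation":[0,0,0.2]},{"translation":[0.15,0.28,0],"rotation":[0,0,0.3]},{"translation":[0.2,0.38,0],"rotation":[0,0,0.4]},{"translation":[0.25,0.47,0],"rotation":[0,0,0.5]},{"translation":[0.3,0.57,0],"rotation":[0,0,0.6]},{"translation":[0.35,0.66,0],"rotation":[0,0,0.7]},{"translation":[0.4,0.76,0],"rotation":[0,0,0.8]},{"translation":[0.45,0.85,0],"rotation":[0,0,0.9]},{"translation":[0.46,0.93,0],"rotation":[0,0,1]}])

```text
t: 2.6
eef_pos: [0.5235, 0.0552, 0.3285]
ee_rot: [3.14, -0.0, -1.317]
force: [1.1, -0.9, 0.5]
width: 0.0001
gripper_force: 0.0
```

Emit:
apply_moves(steps=[{"translation":[0.06,0,-0.08],"rotation":[0,0,0]},{"translation":[0.06,0,-0.2],"rotation":[0,0,0]},{"translation":[0.06,0,-0.31],"rotation":[0,0,0]},{"translation":[0.06,0,-0.37],"rotation":[0,0,0]},{"translation":[0.04,0,-0.42],"rotation":[0,0,0]},{"translation":[0,0,-0.47],"rotation":[0,0,0]},{"translation":[-0.02,0,-0.51],"rotation":[0,0,0]},{"translation":[-0.035,0,-0.54],"rotation":[0,0,0]},{"translation":[-0.05,0,-0.565],"rotation":[0,0,0]},{"translation":[-0.055,0,-0.58],"rotation":[0,0,0]}])

```text
t: 3.43
eef_pos: [0.5081, 0.0535, 0.1839]
ee_rot: [3.141, -0.0, -1.32]
force: [-0.6, 0.4, 1.3]
width: 0.0003
gripper_force: 0.5
```

Emit:
apply_moves(steps=[{"translation":[-0.012,0,-0.04],"rotation":[0,0,0]},{"translation":[-0.022,0,-0.08],"rotation":[0,0,0]},{"translation":[-0.03,0,-0.12],"rotation":[0,0,0]},{"translation":[-0.038,0,-0.15],"rotation":[0,0,0]},{"translation":[-0.043,0,-0.18],"rotation":[0,0,0]},{"translation":[-0.048,0,-0.21],"rotation":[0,0,0]},{"translation":[-0.05,0,-0.24],"rotation":[0,0,0]},{"translation":[-0.052,0,-0.26],"rotation":[0,0,0]},{"translation":[-0.054,0,-0.275],"rotation":[0,0,0]},{"translation":[-0.054,0,-0.28],"rotation":[0,0,0]}])

```text
t: 4.27
eef_pos: [0.495, 0.0535, 0.1137]
ee_rot: [3.141, -0.0, -1.32]
force: [1.1, 0.5, -0.3]
width: 0.0002
gripper_force: 0.0
```

Run:
```python
from h import *
print(get_state()['force'])
a=grab_frame("top");b=grab_frame("side")
cv2.imwrite("pics/m1.png",np.hstack([cv2.resize(a[130:290,120:350],None,fx=1.6,fy=1.6),cv2.resize(b[90:290,160:350],(380,256))]))
```

```text
[ 1.05778824  0.45113731 -0.30228458]
```

View pics/m1.png

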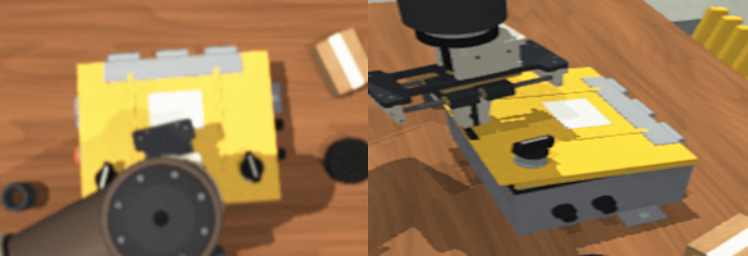

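The cover is nearly shut (yellow top, fingers at its front edge), but a dark gap still shows at the near right corner. I'll press a few mm further.

Emit:
apply_moves(steps=[{"translation":[0,0,-0.002],"rotation":[0,0,0]},{"translation":[0,0,-0.004],"rotation":[0,0,0]},{"translation":[0,0,-0.006],"rotation":[0,0,0]},{"translation":[0,0,-0.008],"rotation":[0,0,0]},{"translation":[0,0,-0.01],"rotation":[0,0,0]},{"translation":[0,0,-0.012],"rotation":[0,0,0]},{"translation":[0,0,-0.012],"rotation":[0,0,0]},{"translation":[0,0,-0.012],"rotation":[0,0,0]},{"translation":[0,0,-0.012],"rotation":[0,0,0]},{"translation":[0,0,-0.012],"rotation":[0,0,0]}])

```text
t: 5.2
eef_pos: [0.4953, 0.0536, 0.1115]
ee_rot: [-3.142, 0.0, -1.32]
force: [-0.1, 0.1, -0.5]
width: 0.0006
gripper_force: 0.0
```

Emit:
apply_moves(steps=[{"translation":[0,0,-0.002],"rotation":[0,0,0]},{"translation":[0,0,-0.004],"rotation":[0,0,0]},{"translation":[0,0,-0.006],"rotation":[0,0,0]},{"translation":[0,0,-0.008],"rotation":[0,0,0]},{"translation":[0,0,-0.01],"rotation":[0,0,0]},{"translation":[0,0,-0.012],"rotation":[0,0,0]},{"translation":[0,0,-0.014],"rotation":[0,0,0]},{"translation":[0,0,-0.016],"rotation":[0,0,0]},{"translation":[0,0,-0.016],"rotation":[0,0,0]},{"translation":[0,0,-0.016],"rotation":[0,0,0]}])

```text
t: 6.03
eef_pos: [0.4952, 0.0536, 0.1074]
ee_rot: [3.142, -0.0, -1.32]
force: [-0.5, 1.0, -0.3]
width: 0.0004
gripper_force: 0.0
```

Run:
```python
from h import *
b=grab_frame("side");w=grab_frame("wrist")
cv2.imwrite("pics/m2.png",np.hstack([cv2.resize(b[130:230,180:330],(450,300),interpolation=2),cv2.resize(w,(350,300))]))
m=camera_model("side");print(project(m,get_state()['eef_pos']))
```

```text
[212.61824246 196.94345151]
```

View pics/m2.png

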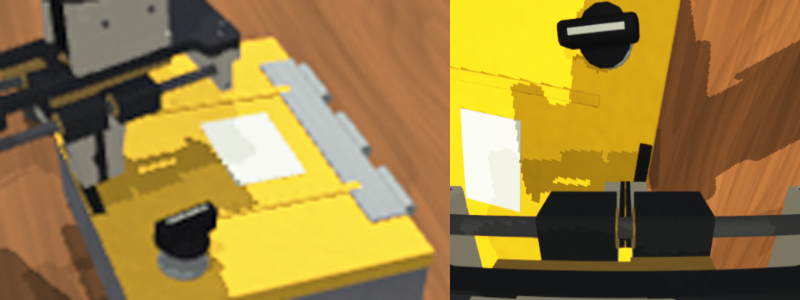

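The fingertips sit at the front edge and the cover looks nearly flush, but the crop cuts off the near right corner. I'll check that corner.

Run:
```python
from h import *
b=grab_frame("side")
cv2.imwrite("pics/m3.png",cv2.resize(b[150:270,190:340],(750,600),interpolation=2))
m=camera_model("side")
c=np.array([.595,.061,0]);M=R.from_euler('z',.079).as_matrix()
for X in ((-.116,-.138,.113),(-.1,-.135,.108),(-.1,.135,.108),(.1,-.135,.108),(.1,-.138,.113),(-.105,0,.113)):
    p=project(m,c+M@X);print(X,p.round(1),((p-[190,150])*5).round())
```

```text
(-0.116, -0.138, 0.113) [225.1 243.7] [176. 469.]
(-0.1, -0.135, 0.108) [232.7 241.9] [213. 459.]
(-0.1, 0.135, 0.108) [196.9 161.5] [34. 57.]
(0.1, -0.135, 0.108) [323.9 214.6] [670. 323.]
(0.1, -0.138, 0.113) [325.  213.9] [675. 319.]
(-0.105, 0, 0.113) [210.3 195.8] [101. 229.]
```

View pics/m3.png

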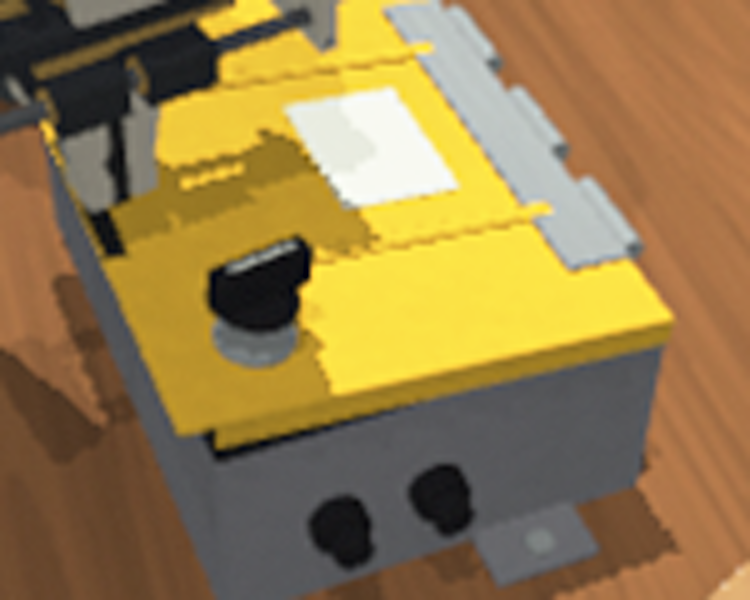

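The near right corner is at (178,435) in the crop, against (176,469) expected when shut. The cover is still about 0.08 rad open even though the TCP reads below its top. I need to find out where the fingertips really are.

Run:
```python
from h import *
m=camera_model("wrist");s=get_state();print({k:np.round(v,3).tolist() for k,v in m.items()},s['eef_pos'],s['force'],s['moment'])
print(project(m,s['eef_pos']))
w=grab_frame("wrist");cv2.imwrite("pics/w1.png",w[100:384])
c=np.array([.595,.061,0]);M=R.from_euler('z',.079).as_matrix()
for a in (0,.05,.1):
  for X in ((-.205,0,.005),(-.216,0,.005),(-.216,-.138,.005),(-.172,-.1,.048)):
    Y=R.from_euler('y',a).as_matrix()@np.array(X)+[.1,0,.108]
    print(a,X,(project(m,c+M@Y)-[0,100]).round(), project(camera_model("side"),c+M@Y).round(1))
```

```text
{'fx': 312.631, 'fy': 312.631, 'cx': 256.049, 'cy': 191.553, 'k1': -0.059, 'xyz': [0.517, -0.029, 0.292], 'rotation': [2.827, 0.0, -2.89]} [0.49527051 0.05366901 0.10748625] [-0.30407135  0.32458381 -0.07107626] [0.03009597 0.11116653 0.0038268 ]
[256.62833681 228.74820439]
0 (-0.205, 0, 0.005) [265. 133.] [210.3 195.8]
0 (-0.216, 0, 0.005) [282. 136.] [205.4 197.1]
0 (-0.216, -0.138, 0.005) [ 334. -107.] [225.1 243.7]
0 (-0.172, -0.1, 0.048) [231. -57.] [239.6 208.5]
0.05 (-0.205, 0, 0.005) [264. 140.] [210.1 192.3]
0.05 (-0.216, 0, 0.005) [282. 143.] [205.1 193.4]
0.05 (-0.216, -0.138, 0.005) [ 338. -114.] [225.1 240. ]
0.05 (-0.172, -0.1, 0.048) [223. -62.] [240.8 205. ]
0.1 (-0.205, 0, 0.005) [263. 148.] [210.2 188.7]
0.1 (-0.216, 0, 0.005) [282. 152.] [205.1 189.5]
0.1 (-0.216, -0.138, 0.005) [ 342. -121.] [225.3 236.1]
0.1 (-0.172, -0.1, 0.048) [212. -67.] [242.2 201.4]
```

View pics/w1.png

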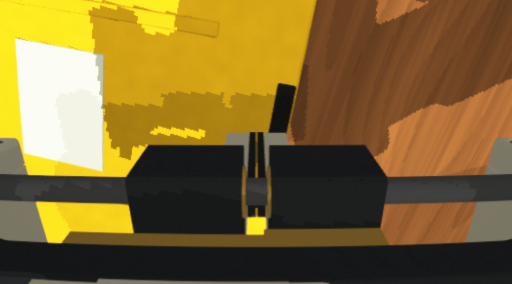

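The wrist picture shows the front edge running (318,0)-(290,140), with the grey fingertips ending at row 133 beside the black bar. They look level with the cover, yet the TCP should lie below it. I'll lift and compare.

Emit:
apply_moves(steps=[{"translation":[0,0,0.03],"rotation":[0,0,0]},{"translation":[0,0,0.06],"rotation":[0,0,0]},{"translation":[0,0,0.09],"rotation":[0,0,0]},{"translation":[0,0,0.12],"rotation":[0,0,0]},{"translation":[0,0,0.15],"rotation":[0,0,0]},{"translation":[0,0,0.18],"rotation":[0,0,0]},{"translation":[0,0,0.2],"rotation":[0,0,0]},{"translation":[0,0,0.24],"rotation":[0,0,0]},{"translation":[0,0,0.24],"rotation":[0,0,0]},{"translation":[0,0,0.24],"rotation":[0,0,0]}])

```text
t: 7.07
eef_pos: [0.4956, 0.0539, 0.1681]
ee_rot: [-3.14, 0.0, -1.32]
force: [0.8, -0.1, -0.7]
width: 0.0001
gripper_force: 0.0
```

Run:
```python
from h import *
s=get_state();m=camera_model("wrist");w=grab_frame("wrist");b=grab_frame("side")
p=project(m,s['eef_pos']);q=project(camera_model("side"),s['eef_pos']);print(s['eef_pos'],p,q,s['force'])
cv2.circle(w,tuple(p.round().astype(int).tolist()),3,(0,0,255),1);
b=cv2.resize(b[130:270,180:340],None,fx=3,fy=3,interpolation=2)
q=(q-[180,130])*3;cv2.circle(b,tuple(q.round().astype(int).tolist()),3,(0,0,255),1)
out=np.zeros((420,800,3),np.uint8);out[:,:480]=b;out[:,480:]=w[:,90:410][:384].repeat(1,0) if False else np.vstack([w[:,100:420],np.zeros((36,320,3),np.uint8)])
cv2.imwrite("pics/m4.png",out)
```

```text
[0.49557851 0.05385193 0.16807108] [256.60338932 228.76858887] [210.45028451 175.56696714] [ 0.76218185 -0.0617889  -0.65507239]
```

View pics/m4.png

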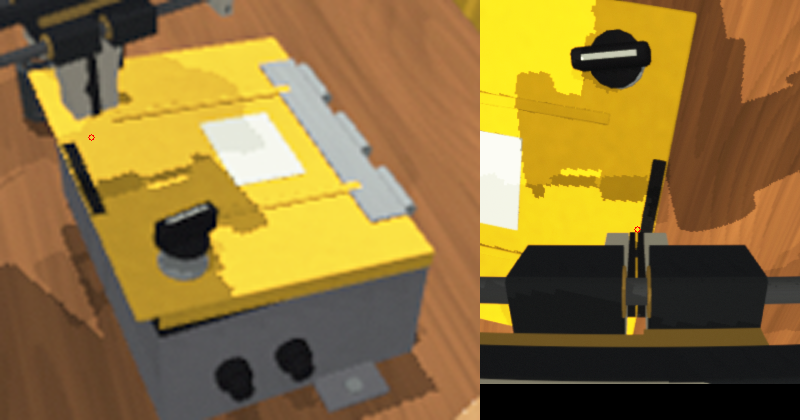

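Run:
```python
import station
print([n for n in dir(station) if not n.startswith('__')])
print(getattr(station,'hold_point_z',None))
```

```text
['Unreachable', 'camera_model', 'get_state', 'grab_frame', 'hold_point_z', 'job_done']
0.0188
```

The visible tips sit about 20 mm above the reported TCP in both views, so the fingertip face is at roughly TCP+0.02. I'll press the cover down accordingly.

Emit:
apply_moves(steps=[{"translation":[0,0,-0.07],"rotation":[0,0,0]},{"translation":[0,0,-0.14],"rotation":[0,0,0]},{"translation":[0,0,-0.21],"rotation":[0,0,0]},{"translation":[0,0,-0.24],"rotation":[0,0,0]},{"translation":[0,0,-0.26],"rotation":[0,0,0]},{"translation":[0,0,-0.27],"rotation":[0,0,0]},{"translation":[0,0,-0.28],"rotation":[0,0,0]},{"translation":[0,0,-0.29],"rotation":[0,0,0]},{"translation":[0,0,-0.296],"rotation":[0,0,0]},{"translation":[0,0,-0.3],"rotation":[0,0,0]}])

```text
t: 8.0
eef_pos: [0.4955, 0.0537, 0.0927]
ee_rot: [-3.141, 0.0, -1.32]
force: [-1.0, 0.1, -0.3]
width: 0.0004
gripper_force: 0.0
```

Emit:
apply_moves(steps=[{"translation":[0,0,-0.002],"rotation":[0,0,0]},{"translation":[0,0,-0.004],"rotation":[0,0,0]},{"translation":[0,0,-0.006],"rotation":[0,0,0]},{"translation":[0,0,-0.008],"rotation":[0,0,0]},{"translation":[0,0,-0.01],"rotation":[0,0,0]},{"translation":[0,0,-0.012],"rotation":[0,0,0]},{"translation":[0,0,-0.012],"rotation":[0,0,0]},{"translation":[0,0,-0.012],"rotation":[0,0,0]},{"translation":[0,0,-0.012],"rotation":[0,0,0]},{"translation":[0,0,-0.012],"rotation":[0,0,0]}])

```text
t: 8.83
eef_pos: [0.4952, 0.0536, 0.0895]
ee_rot: [3.142, -0.0, -1.32]
force: [-0.3, 0.6, -0.1]
width: 0.0004
gripper_force: 0.0
```

```bash
cat > cov.py <<'E'
from h import *
b=grab_frame("side");m=camera_model("side");hsv=cv2.cvtColor(b,cv2.COLOR_BGR2HSV)
y=cv2.inRange(hsv,(20,150,60),(32,255,255));y[:,:205]=0;y[:,335:]=0;y[:150]=0
c=max(cv2.findContours(y,0,1)[0],key=cv2.contourArea)[:,0]
print("corner",c[np.argmax(c[:,1]-1.2*c[:,0]*.6)], "shut 225.1,243.7; .1rad 225.3,236.1")
E
python3 cov.py
```

```text
corner [225 243] shut 225.1,243.7; .1rad 225.3,236.1
```

Emit:
apply_moves(steps=[{"translation":[0,0,-0.002],"rotation":[0,0,0]},{"translation":[0,0,-0.004],"rotation":[0,0,0]},{"translation":[0,0,-0.006],"rotation":[0,0,0]},{"translation":[0,0,-0.008],"rotation":[0,0,0]},{"translation":[0,0,-0.01],"rotation":[0,0,0]},{"translation":[0,0,-0.012],"rotation":[0,0,0]},{"translation":[0,0,-0.012],"rotation":[0,0,0]},{"translation":[0,0,-0.012],"rotation":[0,0,0]},{"translation":[0,0,-0.012],"rotation":[0,0,0]},{"translation":[0,0,-0.012],"rotation":[0,0,0]}])

```text
t: 9.72
eef_pos: [0.4953, 0.0536, 0.0865]
ee_rot: [-3.142, 0.0, -1.32]
force: [0.7, 0.1, -0.5]
width: 0.0007
gripper_force: 0.0
```

```bash
python3 cov.py
```

```text
corner [226 244] shut 225.1,243.7; .1rad 225.3,236.1
```

Emit:
apply_moves(steps=[{"translation":[0,0,-0.002],"rotation":[0,0,0]},{"translation":[0,0,-0.004],"rotation":[0,0,0]},{"translation":[0,0,-0.006],"rotation":[0,0,0]},{"translation":[0,0,-0.008],"rotation":[0,0,0]},{"translation":[0,0,-0.01],"rotation":[0,0,0]},{"translation":[0,0,-0.012],"rotation":[0,0,0]},{"translation":[0,0,-0.012],"rotation":[0,0,0]},{"translation":[0,0,-0.012],"rotation":[0,0,0]},{"translation":[0,0,-0.012],"rotation":[0,0,0]},{"translation":[0,0,-0.012],"rotation":[0,0,0]}])

```text
t: 10.6
eef_pos: [0.4954, 0.0536, 0.0859]
ee_rot: [-3.14, -0.0, -1.319]
force: [-11.6, 1.6, 25.8]
width: 0.0002
gripper_force: 13.0
```

Run:
```python
import cov
from h import *
s=get_state();print(s['force'],s['moment'],s['joint_efforts'])
b=cv2.resize(grab_frame("side")[140:260,185:335],(750,600),interpolation=2);cv2.imwrite("pics/m5.png",b)
```

```text
corner [226 244] shut 225.1,243.7; .1rad 225.3,236.1
[-11.15221029   1.81006152  25.88992455] [ 0.45599032  4.27317492 -0.02218061] [-1.14847429e+00 -2.71195793e+01  2.07217169e+01  4.81208503e+00
  3.42442788e+00  6.57019496e-03]
```

View pics/m5.png

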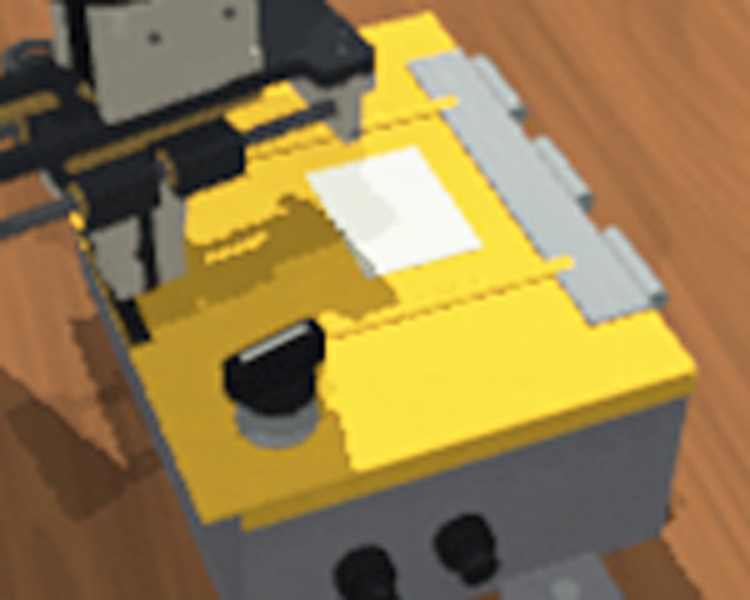

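The cover now looks flush and shut, with the corner at (226,244) and 26 N on the tool, so the tip is about 27 mm above the reported TCP. Next I'll lift, turn the tool and go over stud B.

Emit:
apply_moves(steps=[{"translation":[0,0,0.05],"rotation":[0,0,0]},{"translation":[0,0,0.12],"rotation":[0,0,0.1]},{"translation":[0,0,0.2],"rotation":[0,0,0.2]},{"translation":[0,0,0.28],"rotation":[0,0,0.3]},{"translation":[0,0,0.36],"rotation":[0,0,0.4]},{"translation":[0,0,0.44],"rotation":[0,0,0.5]},{"translation":[0,0,0.52],"rotation":[0,0,0.6]},{"translation":[0,0,0.56],"rotation":[0,0,0.7]},{"translation":[0,0,0.6],"rotation":[0,0,0.85]},{"translation":[0,0,0.6],"rotation":[0,0,1]}], jaw=-1)

```text
t: 11.53
eef_pos: [0.4963, 0.0539, 0.2358]
ee_rot: [-3.138, -0.002, -0.792]
force: [0.8, -0.1, -0.1]
width: 0.0616
gripper_force: 0.0
```

Emit:
apply_moves(steps=[{"translation":[0.02,-0.04,0],"rotation":[0,0,0.1]},{"translation":[0.03,-0.08,0],"rotation":[0,0,0.2]},{"translation":[0.04,-0.12,0],"rotation":[0,0,0.3]},{"translation":[0.06,-0.16,0],"rotation":[0,0,0.4]},{"translation":[0.07,-0.2,0],"rotation":[0,0,0.5]},{"translation":[0.09,-0.24,0],"rotation":[0,0,0.6]},{"translation":[0.1,-0.28,0],"rotation":[0,0,0.7]},{"translation":[0.12,-0.32,0],"rotation":[0,0,0.8]},{"translation":[0.13,-0.36,0],"rotation":[0,0,0.9]},{"translation":[0.14,-0.39,0],"rotation":[0,0,1]}])

```text
t: 12.37
eef_pos: [0.5303, -0.0446, 0.2333]
ee_rot: [3.141, 0.0, -0.27]
force: [0.4, 0.0, 0.3]
width: 0.0874
gripper_force: 0.0
```

Emit:
apply_moves(steps=[{"translation":[0,0,0],"rotation":[0,0,0.1]},{"translation":[0,0,0],"rotation":[0,0,0.2]},{"translation":[0,0,0],"rotation":[0,0,0.3]},{"translation":[0,0,0],"rotation":[0,0,0.4]},{"translation":[0,0,0],"rotation":[0,0,0.5]},{"translation":[0,0,0],"rotation":[0,0,0.6]},{"translation":[0,0,0],"rotation":[0,0,0.67]},{"translation":[0,0,0],"rotation":[0,0,0.67]},{"translation":[0,0,0],"rotation":[0,0,0.67]},{"translation":[0,0,0],"rotation":[0,0,0.67]}])

```text
t: 13.2
eef_pos: [0.5302, -0.0439, 0.2334]
ee_rot: [-3.142, 0.0, 0.077]
force: [-0.3, 0.1, 1.1]
width: 0.0877
gripper_force: 0.0
```

Run:
```python
from h import *
import cov
s=get_state();m=camera_model("wrist");w=grab_frame("wrist");t=grab_frame("top");cv2.imwrite("pics/wB.png",w);cv2.imwrite("pics/tB.png",t)
print(s['eef_pos'],s['ee_rot'],s['q'],s['force'],project(m,s['eef_pos']),project(m,[.531,-.0444,.156]))
hsv=cv2.cvtColor(w,cv2.COLOR_BGR2HSV)
wm=cv2.inRange(hsv,(0,0,150),(180,60,255))
for c in cv2.findContours(wm,0,1)[0]:
    if cv2.contourArea(c)>25:
        r=cv2.minAreaRect(c);b=cv2.boxPoints(r);e=sorted([(np.linalg.norm(b[i]-b[i-1]),i) for i in range(4)])
        i,j=e[0][1],e[1][1];p=[(b[i]+b[i-1])/2,(b[j]+b[j-1])/2]
        P=[on_plane(m,q,.156) for q in p];d=P[1]-P[0]
        print(np.round(r[0]),np.round(r[1],1),"ctr",((P[0]+P[1])/2).round(4),"len",np.linalg.norm(d).round(4),"ang",np.arctan2(d[1],d[0]).round(3))
```

```text
corner [226 244] shut 225.1,243.7; .1rad 225.3,236.1
[ 0.53019103 -0.04386486  0.23342292] [3.14158243e+00 6.72255632e-05 7.69787406e-02] [ 2.86280987e-01  1.01048042e-01 -2.48490739e-01 -4.21923951e-06
 -1.22132543e+00  1.36149553e+00] [ 0.30674508 -0.64125229  0.42460495] [254.74238405 228.30793351] [255.74724061 190.45989217]
[ 36. 192.] [ 3.6 30.1] ctr [0.5138 0.1553 0.156 ] len 0.03 ang -0.212
[147.  83.] [61.3 81.5] ctr [0.6143 0.0502 0.156 ] len 0.0666 ang -1.478
[410.  29.] [65.3 17.4] ctr [ 0.6707 -0.1542  0.156 ] len 0.0488 ang -2.67
[142.  16.] [ 31. 222.] ctr [0.6651 0.055  0.156 ] len 0.1735 ang -1.519
```

View pics/wB.png

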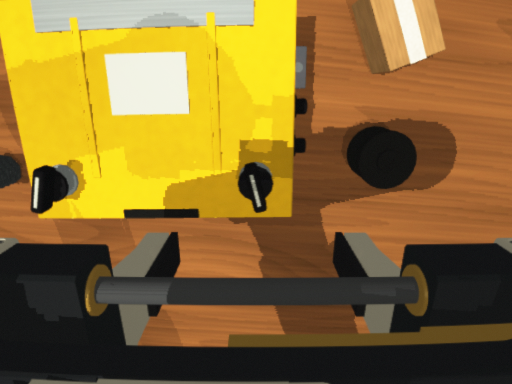

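Stud A's white line is at (36,192), stud B's at about (256,190), and the roller and carton are well clear. The fuse-box cover is shut.

```bash
cat > line.py <<'E'
from h import *
def line(w,m,box,thr=110,z=.156):
    x0,y0,x1,y1=box;hsv=cv2.cvtColor(w,cv2.COLOR_BGR2HSV)
    k=cv2.inRange(hsv,(0,0,thr),(180,70,255));k2=np.zeros_like(k);k2[y0:y1,x0:x1]=k[y0:y1,x0:x1]
    for c in cv2.findContours(k2,0,1)[0]:
        if cv2.contourArea(c)<15: continue
        r=cv2.minAreaRect(c);b=cv2.boxPoints(r);e=sorted([(np.linalg.norm(b[i]-b[i-1]),i) for i in range(4)])
        i,j=e[0][1],e[1][1];P=[on_plane(m,q,z) for q in((b[i]+b[i-1])/2,(b[j]+b[j-1])/2)];d=P[1]-P[0]
        if d[0]<0:d=-d
        print(np.round(r[0]),np.round(r[1],1),"ctr",((P[0]+P[1])/2).round(4),"len",np.linalg.norm(d).round(4),"ang",np.arctan2(d[1],d[0]).round(3))
E
python3 - <<'E'
from line import *
w=cv2.imread("pics/wB.png");m=camera_model("wrist")
line(w,m,(235,155,280,215));line(w,m,(20,160,80,215))
for p in((305,105),(305,145),(291,215),(40,217)): print(on_plane(m,p,.113).round(4))
E
```

```text
[255. 190.] [32.3  3.6] ctr [ 0.5308 -0.0438  0.156 ] len 0.0298 ang 0.311
[ 36. 192.] [ 4.2 31. ] ctr [0.5133 0.1554 0.156 ] len 0.0309 ang -0.204
[ 73. 186.] [ 5.2 19. ] ctr [0.5228 0.119  0.156 ] len 0.0189 ang -0.383
[ 0.6056 -0.0853  0.113 ]
[ 0.5677 -0.09    0.113 ]
[ 0.493  -0.0846  0.113 ]
[0.4688 0.1862 0.113 ]
```

Emit:
apply_moves(steps=[{"translation":[0,0,-0.04],"rotation":[0,0,0.05]},{"translation":[0,0,-0.08],"rotation":[0,0,0.1]},{"translation":[0,0,-0.13],"rotation":[0,0,0.2]},{"translation":[0,0,-0.18],"rotation":[0,0,0.3]},{"translation":[0,0,-0.23],"rotation":[0,0,0.4]},{"translation":[0,0,-0.28],"rotation":[0,0,0.447]},{"translation":[0,0,-0.32],"rotation":[0,0,0.447]},{"translation":[0,0,-0.34],"rotation":[0,0,0.447]},{"translation":[0,0,-0.35],"rotation":[0,0,0.447]},{"translation":[0,0,-0.35],"rotation":[0,0,0.447]}], jaw=0)

```text
t: 14.18
eef_pos: [0.5302, -0.0439, 0.1457]
ee_rot: [3.142, 0.001, 0.311]
force: [-0.9, -0.1, 0.8]
width: 0.0441
gripper_force: 0.0
```

Emit:
apply_moves(steps=[{"translation":[0,0,-0.02],"rotation":[0,0,0]},{"translation":[0,0,-0.04],"rotation":[0,0,0]},{"translation":[0,0,-0.06],"rotation":[0,0,0]},{"translation":[0,0,-0.08],"rotation":[0,0,0]},{"translation":[0,0,-0.1],"rotation":[0,0,0]},{"translation":[0,0,-0.11],"rotation":[0,0,0]},{"translation":[0,0,-0.12],"rotation":[0,0,0]},{"translation":[0,0,-0.12],"rotation":[0,0,0]},{"translation":[0,0,-0.12],"rotation":[0,0,0]},{"translation":[0,0,-0.12],"rotation":[0,0,0]}])

```text
t: 15.02
eef_pos: [0.5304, -0.0438, 0.1162]
ee_rot: [3.142, -0.0, 0.312]
force: [-0.4, -0.5, -0.3]
width: 0.0438
gripper_force: 0.0
```

Emit:
apply_moves(steps=[{"translation":[0,0,0],"rotation":[0,0,0]},{"translation":[0,0,0],"rotation":[0,0,0]},{"translation":[0,0,0],"rotation":[0,0,0]},{"translation":[0,0,0],"rotation":[0,0,0]},{"translation":[0,0,0],"rotation":[0,0,0]},{"translation":[0,0,0],"rotation":[0,0,0]},{"translation":[0,0,0],"rotation":[0,0,0]},{"translation":[0,0,0],"rotation":[0,0,0]},{"translation":[0,0,0],"rotation":[0,0,0]},{"translation":[0,0,0],"rotation":[0,0,0]}], jaw=1, newtons=10)

```text
t: 15.85
eef_pos: [0.53, -0.043, 0.116]
ee_rot: [-3.14, -0.0, 0.312]
force: [-1.8, 5.4, 1.7]
width: 0.0118
gripper_force: 10.0
```

Emit:
apply_moves(steps=[{"translation":[0,0.003,0],"rotation":[0,0,0]},{"translation":[0,0.003,0],"rotation":[0,0,0]},{"translation":[0,0.003,0],"rotation":[0,0,0]},{"translation":[0,0.003,-0.006],"rotation":[0,0,0]},{"translation":[0,0.003,-0.012],"rotation":[0,0,0]},{"translation":[0,0.003,-0.018],"rotation":[0,0,0]},{"translation":[0,0.003,-0.024],"rotation":[0,0,0]},{"translation":[0,0.003,-0.03],"rotation":[0,0,0]},{"translation":[0,0.003,-0.036],"rotation":[0,0,0]},{"translation":[0,0.003,-0.036],"rotation":[0,0,0]}], jaw=0.55)

```text
t: 16.68
eef_pos: [0.5302, -0.0432, 0.1069]
ee_rot: [3.141, 0.0, 0.312]
force: [-1.3, 1.0, 3.5]
width: 0.0195
gripper_force: 2.1
```

Emit:
apply_moves(steps=[{"translation":[0,0,0],"rotation":[0,0,0]},{"translation":[0,0,0],"rotation":[0,0,0]},{"translation":[0,0,0],"rotation":[0,0,0]},{"translation":[0,0,0],"rotation":[0,0,0]},{"translation":[0,0,-0.003],"rotation":[0,0,0]},{"translation":[0,0,-0.006],"rotation":[0,0,0]},{"translation":[0,0,-0.009],"rotation":[0,0,0]},{"translation":[0,0,-0.012],"rotation":[0,0,0]},{"translation":[0,0,-0.012],"rotation":[0,0,0]},{"translation":[0,0,-0.012],"rotation":[0,0,0]}], jaw=1, newtons=25)

```text
t: 17.52
eef_pos: [0.5307, -0.0428, 0.1048]
ee_rot: [3.142, -0.001, 0.312]
force: [-3.6, 4.0, 11.1]
width: 0.0117
gripper_force: 26.4
```

Emit:
apply_moves(steps=[{"translation":[0,0,0.007],"rotation":[0,0,0]},{"translation":[0,0,0.012],"rotation":[0,0,0]},{"translation":[0,0,0.012],"rotation":[0,0,-0.1]},{"translation":[0,0,0.012],"rotation":[0,0,-0.2]},{"translation":[0,0,0.012],"rotation":[0,0,-0.29]},{"translation":[0,0,0.008],"rotation":[0,0,-0.29]},{"translation":[0,0,0.004],"rotation":[0,0,-0.29]},{"translation":[0,0,0],"rotation":[0,0,-0.29]},{"translation":[0,0,-0.003],"rotation":[0,0,-0.29]},{"translation":[0,0,-0.003],"rotation":[0,0,-0.29]}])

```text
t: 18.35
eef_pos: [0.5307, -0.0429, 0.1033]
ee_rot: [-3.141, -0.001, 0.162]
force: [-1.0, 3.8, 6.3]
width: 0.0116
gripper_force: 26.1
```

Emit:
apply_moves(steps=[{"translation":[0,0,-0.002],"rotation":[0,0,0]},{"translation":[0,0,-0.004],"rotation":[0,0,0]},{"translation":[0,0,-0.006],"rotation":[0,0,0]},{"translation":[0,0,-0.006],"rotation":[0,0,0]},{"translation":[0,0,-0.006],"rotation":[0,0,0]},{"translation":[0,0,-0.006],"rotation":[0,0,0]},{"translation":[0,0,-0.006],"rotation":[0,0,0]},{"translation":[0,0,-0.006],"rotation":[0,0,0]},{"translation":[0,0,-0.006],"rotation":[0,0,0]},{"translation":[0,0,-0.006],"rotation":[0,0,0]}])

```text
t: 19.18
eef_pos: [0.5307, -0.0429, 0.1021]
ee_rot: [-3.141, -0.001, 0.162]
force: [-1.6, 3.2, 8.0]
width: 0.0115
gripper_force: 26.2
```

Emit:
apply_moves(steps=[{"translation":[0,0,-0.003],"rotation":[0,0,0]},{"translation":[0,0,-0.006],"rotation":[0,0,0]},{"translation":[0,0,-0.009],"rotation":[0,0,0]},{"translation":[0,0,-0.012],"rotation":[0,0,0]},{"translation":[0,0,-0.015],"rotation":[0,0,0]},{"translation":[0,0,-0.018],"rotation":[0,0,0]},{"translation":[0,0,-0.021],"rotation":[0,0,0]},{"translation":[0,0,-0.024],"rotation":[0,0,0]},{"translation":[0,0,-0.027],"rotation":[0,0,0]},{"translation":[0,0,-0.027],"rotation":[0,0,0]}])

```text
t: 20.02
eef_pos: [0.5307, -0.0429, 0.0957]
ee_rot: [3.142, -0.001, 0.163]
force: [-2.9, 4.2, 12.5]
width: 0.0121
gripper_force: 26.7
```

Emit:
apply_moves(steps=[{"translation":[0,0,-0.002],"rotation":[0,0,0]},{"translation":[0,0,-0.004],"rotation":[0,0,0]},{"translation":[0,0,-0.006],"rotation":[0,0,0]},{"translation":[0,0,-0.008],"rotation":[0,0,0]},{"translation":[0,0,-0.01],"rotation":[0,0,0]},{"translation":[0,0,-0.01],"rotation":[0,0,0]},{"translation":[0,0,-0.01],"rotation":[0,0,0]},{"translation":[0,0,-0.01],"rotation":[0,0,0]},{"translation":[0,0,-0.01],"rotation":[0,0,0]},{"translation":[0,0,-0.01],"rotation":[0,0,0]}])

```text
t: 20.85
eef_pos: [0.5308, -0.0429, 0.0953]
ee_rot: [3.141, -0.002, 0.163]
force: [-10.6, 7.0, 29.6]
width: 0.0117
gripper_force: 28.5
```

Emit:
apply_moves(steps=[{"translation":[0,0,0.004],"rotation":[0,0,0]},{"translation":[0,0,0.005],"rotation":[0,0,-0.05]},{"translation":[0,0,0.005],"rotation":[0,0,-0.1]},{"translation":[0,0,0.005],"rotation":[0,0,-0.2]},{"translation":[0,0,0.005],"rotation":[0,0,-0.3]},{"translation":[0,0,0.005],"rotation":[0,0,-0.4]},{"translation":[0,0,0.005],"rotation":[0,0,-0.5]},{"translation":[0,0,0.005],"rotation":[0,0,-0.6]},{"translation":[0,0,0.005],"rotation":[0,0,-0.7]},{"translation":[0,0,0.005],"rotation":[0,0,-0.75]}], newtons=8)

```text
t: 21.68
eef_pos: [0.5308, -0.0431, 0.0954]
ee_rot: [-3.141, -0.002, -0.233]
force: [-6.4, 4.4, 18.3]
width: 0.0119
gripper_force: 15.6
```

Run:
```python
from h import *
s=get_state();print(s['moment'],s['force'],s['ee_rot'])
m=camera_model("wrist");print(project(m,[.531,-.0435,.143]));cv2.imwrite("pics/w2.png",grab_frame("wrist"))
```

```text
[ 1.52806371  2.38192721 -0.04705977] [-6.43698445  4.40311056 18.28329763] [-3.14142948e+00 -1.60672171e-03 -2.32678657e-01]
[255.47979706 267.74039738]
```

Emit:
apply_moves(steps=[{"translation":[0,0,0],"rotation":[0,0,-0.1]},{"translation":[0,0,0],"rotation":[0,0,-0.2]},{"translation":[0,0,0],"rotation":[0,0,-0.3]},{"translation":[0,0,0],"rotation":[0,0,-0.4]},{"translation":[0,0,0],"rotation":[0,0,-0.5]},{"translation":[0,0,0],"rotation":[0,0,-0.6]},{"translation":[0,0,0],"rotation":[0,0,-0.7]},{"translation":[0,0,0],"rotation":[0,0,-0.8]},{"translation":[0,0,0],"rotation":[0,0,-0.9]},{"translation":[0,0,0],"rotation":[0,0,-1]}])

```text
t: 22.57
eef_pos: [0.5306, -0.0433, 0.0954]
ee_rot: [-3.141, -0.001, -0.756]
force: [-6.1, 2.0, 19.8]
width: 0.0118
gripper_force: 15.6
```

Emit:
apply_moves(steps=[{"translation":[0,0,0],"rotation":[0,0,-0.1]},{"translation":[0,0,0],"rotation":[0,0,-0.2]},{"translation":[0,0,0],"rotation":[0,0,-0.3]},{"translation":[0,0,0],"rotation":[0,0,-0.4]},{"translation":[0,0,0],"rotation":[0,0,-0.5]},{"translation":[0,0,0],"rotation":[0,0,-0.6]},{"translation":[0,0,0],"rotation":[0,0,-0.7]},{"translation":[0,0,0],"rotation":[0,0,-0.8]},{"translation":[0,0,0],"rotation":[0,0,-0.9]},{"translation":[0,0,0],"rotation":[0,0,-0.9]}])

```text
t: 23.4
eef_pos: [0.5304, -0.0434, 0.0954]
ee_rot: [-3.141, -0.001, -1.228]
force: [-6.3, 3.6, 20.3]
width: 0.0117
gripper_force: 15.6
```

Run:
```python
from h import *
s=get_state();print(s['moment'],s['force'],s['ee_rot'],s['width'])
```

```text
[ 1.09134823  2.60245918 -0.0484869 ] [-6.34201296  3.62001664 20.33584433] [-3.14094488e+00 -9.03810946e-04 -1.22800690e+00] 0.011651194031378428
```

Emit:
apply_moves(steps=[{"translation":[0,0,0],"rotation":[0,0,-0.03]},{"translation":[0,0,0],"rotation":[0,0,-0.06]},{"translation":[0,0,0],"rotation":[0,0,-0.09]},{"translation":[0,0,0],"rotation":[0,0,-0.12]},{"translation":[0,0,0],"rotation":[0,0,-0.15]},{"translation":[0,0,0],"rotation":[0,0,-0.18]},{"translation":[0,0,0],"rotation":[0,0,-0.21]},{"translation":[0,0,0],"rotation":[0,0,-0.24]},{"translation":[0,0,0],"rotation":[0,0,-0.26]},{"translation":[0,0,0],"rotation":[0,0,-0.26]}])

```text
t: 24.23
eef_pos: [0.5304, -0.0434, 0.0954]
ee_rot: [-3.141, -0.001, -1.361]
force: [-6.5, 2.6, 19.6]
width: 0.0118
gripper_force: 15.7
```

Run:
```python
from h import *
s=get_state();print(s['moment'],s['force'],s['ee_rot'],s['width'])
```

```text
[1.14258339 2.69088181 0.02347062] [-6.49860072  2.56502848 19.58151816] [-3.14094171e+00 -8.30883014e-04 -1.36147340e+00] 0.011836789022745547
```

Emit:
apply_moves(steps=[{"translation":[0,0,0],"rotation":[0,0,-0.02]},{"translation":[0,0,0],"rotation":[0,0,-0.04]},{"translation":[0,0,0],"rotation":[0,0,-0.06]},{"translation":[0,0,0],"rotation":[0,0,-0.08]},{"translation":[0,0,0],"rotation":[0,0,-0.1]},{"translation":[0,0,0],"rotation":[0,0,-0.12]},{"translation":[0,0,0],"rotation":[0,0,-0.12]},{"translation":[0,0,0],"rotation":[0,0,-0.12]},{"translation":[0,0,0],"rotation":[0,0,-0.12]},{"translation":[0,0,0],"rotation":[0,0,-0.12]}])

```text
t: 25.07
eef_pos: [0.5303, -0.0434, 0.0954]
ee_rot: [-3.141, -0.001, -1.424]
force: [-6.8, 3.2, 20.8]
width: 0.0118
gripper_force: 15.7
```

Run:
```python
from h import *
s=get_state();print(s['moment'],s['force'],s['ee_rot'],s['width'])
```

```text
[ 1.16122076  2.694921   -0.01151101] [-6.84114316  3.16930646 20.82304188] [-3.14092981e+00 -7.77322213e-04 -1.42366345e+00] 0.011817158536245887
```

Emit:
apply_moves(steps=[{"translation":[0,0,0],"rotation":[0,0,-0.02]},{"translation":[0,0,0],"rotation":[0,0,-0.04]},{"translation":[0,0,0],"rotation":[0,0,-0.06]},{"translation":[0,0,0],"rotation":[0,0,-0.08]},{"translation":[0,0,0],"rotation":[0,0,-0.1]},{"translation":[0,0,0],"rotation":[0,0,-0.12]},{"translation":[0,0,0],"rotation":[0,0,-0.14]},{"translation":[0,0,0],"rotation":[0,0,-0.14]},{"translation":[0,0,0],"rotation":[0,0,-0.14]},{"translation":[0,0,0],"rotation":[0,0,-0.14]}])

```text
t: 25.9
eef_pos: [0.5303, -0.0434, 0.0954]
ee_rot: [-3.141, -0.001, -1.497]
force: [-7.8, 3.7, 20.6]
width: 0.012
gripper_force: 15.7
```

Run:
```python
from h import *
s=get_state();print(s['moment'],s['force'],s['ee_rot'],s['width'])
```

```text
[1.16141771 2.76595743 0.02008794] [-7.81867312  3.70004752 20.63433378] [-3.14093369e+00 -7.04058225e-04 -1.49698498e+00] 0.012043533358985885
```

Emit:
apply_moves(steps=[{"translation":[0,0,0],"rotation":[0,0,-0.02]},{"translation":[0,0,0],"rotation":[0,0,-0.04]},{"translation":[0,0,0],"rotation":[0,0,-0.06]},{"translation":[0,0,0],"rotation":[0,0,-0.08]},{"translation":[0,0,0],"rotation":[0,0,-0.1]},{"translation":[0,0,0],"rotation":[0,0,-0.12]},{"translation":[0,0,0],"rotation":[0,0,-0.12]},{"translation":[0,0,0],"rotation":[0,0,-0.12]},{"translation":[0,0,0],"rotation":[0,0,-0.12]},{"translation":[0,0,0],"rotation":[0,0,-0.12]}])

```text
t: 26.73
eef_pos: [0.5303, -0.0434, 0.0954]
ee_rot: [-3.141, -0.001, -1.56]
force: [-7.7, 3.5, 20.3]
width: 0.0119
gripper_force: 15.7
```

Run:
```python
from h import *
s=get_state();print(s['moment'],s['force'],s['ee_rot'],s['width'])
```

```text
[1.23337279 2.84509317 0.06670572] [-7.72222326  3.47822973 20.34081933] [-3.14092804e+00 -6.71291642e-04 -1.55975848e+00] 0.011896964387053757
```

Emit:
apply_moves(steps=[{"translation":[0,0,0],"rotation":[0,0,0]},{"translation":[0,0,0],"rotation":[0,0,0]},{"translation":[0,0,0.01],"rotation":[0,0,0]},{"translation":[0,0,0.03],"rotation":[0,0,0]},{"translation":[0,0,0.06],"rotation":[0,0,0]},{"translation":[0,0,0.12],"rotation":[0,0,0]},{"translation":[0,0,0.2],"rotation":[0,0,0]},{"translation":[0,0,0.3],"rotation":[0,0,0]},{"translation":[0,0,0.36],"rotation":[0,0,0]},{"translation":[0,0,0.4],"rotation":[0,0,0]}], jaw=-0.2)

```text
t: 27.57
eef_pos: [0.53, -0.0433, 0.1951]
ee_rot: [-3.141, -0.0, -1.562]
force: [0.4, 0.4, 0.1]
width: 0.0527
gripper_force: 0.0
```

Run:
```python
from line import *
s=get_state();m=camera_model("wrist");w=grab_frame("wrist");cv2.imwrite("pics/w3.png",w)
print(s['eef_pos'],s['force'],s['moment'])
p=project(m,[.531,-.0435,.147]).astype(int);print(p)
line(w,m,(max(p[0]-45,0),max(p[1]-35,0),p[0]+45,p[1]+35),z=.147)
b=grab_frame("side");cv2.imwrite("pics/s3.png",b);ms=camera_model("side")
p=project(ms,[.531,-.0435,.147]).astype(int);print("side",p)
line(b,ms,(p[0]-22,p[1]-20,p[0]+22,p[1]+20),z=.147)
```

```text
[ 0.53003598 -0.04334483  0.19510322] [0.38340706 0.38439814 0.12612088] [0.0643069  0.11271543 0.03788804]
[255 202]
[256. 202.] [35.  4.] ctr [ 0.5307 -0.0434  0.147 ] len 0.0295 ang -1.561
side [239 211]
```

Run:
```python
from line import *
b=cv2.imread("pics/s3.png");ms=camera_model("side")
for z in (.143,.145,.147,.156): print(z,project(ms,[.5307,-.0436,z]).round(1))
line(b,ms,(217,190,262,232),thr=85,z=.147)
a=cv2.cvtColor(b,cv2.COLOR_BGR2HSV)[198:224,226:256];print(a[:,:,2][::2])
```

```text
0.143 [239.5 213. ]
0.145 [239.5 212.3]
0.147 [239.4 211.5]
0.156 [239.3 208.3]
[240. 226.] [ 3.8 14.1] ctr [ 0.5219 -0.0811  0.147 ] len 0.0262 ang -0.198
[258. 192.] [4. 6.] ctr [ 5.818e-01 -5.000e-04  1.470e-01] len 0.0123 ang -0.292
[[232 253 253 252 252 252 251 251 251 251 251 250 245 240 240 240 241 242
  243 243 243 242 242 242 241 241 241 241 242 242]
 [186 185 232 253 253 252 251 251 251 251 250 244 240 240 240 240 241 240
  240 242 242 242 242 242 242 242 242 242 242 242]
 [177 178 158 204 227 238 243 247 251 252 247 241 242 242 241 241 241 241
  242 242 243 242 242 242 242 241 241 242 238 239]
 [150 150 150 149 147 141 226 246 246 236 229 227 220 225 239 242 241 242
  242 242 242 240 239 242 235 235 240 238 237 240]
 [152 152 150 150 150 149 148 149 104  27  26  97  91  37 180 242 246 231
  232 241 240 238 241 239 229 225 223 209 202 217]
 [152 150 150 149 150 151 152 157 103  16  15  74 155 122  30 179 239 232
  224 220 202 198 197 210 236 244 244 244 243 241]
 [151 151 150 149 150 151 151 155 109  29  16  15 105 124  71  38 164 238
  247 246 245 244 242 242 241 241 240 240 241 241]
 [152 153 153 152 152 151 152 156 120  53  19  14  11 131 139  69  78 230
  251 246 244 242 242 241 240 240 241 240 240 240]
 [153 153 154 153 151 151 153 147 139  87  19  17  14  49 138 150  84  37
   49 181 236 244 244 241 240 240 241 240 240 241]
 [150 150 151 151 151 154 123  59  20  21  20  19  18  16  64 150 137  57
   18  17  28 107 227 244 241 241 240 240 239 240]
 [151 150 150 150 152 136  78  21  19  20  21  19  19  19  20  22  21  23
   21  20  18  20 183 240 246 247 246 243 240 241]
 [149 149 149 150 153 110  36  18  22  18  20  20  20  20  22  24  26  23
   22  22  22  21 179 240 242 239 239 240 241 241]
 [151 150 149 150 153 144  93  30  18  19  18  21  19  19  24  22  22  20
   18  21  19  31 181 248 250 247 246 246 250 252]]
```

Stud B: the wing line is now at -1.561 rad, a turn of about 1.65, and about 9 mm lower than before. On to stud A.

Emit:
apply_moves(steps=[{"translation":[0,0.03,0],"rotation":[0,0,0.1]},{"translation":[0,0.07,0],"rotation":[0,0,0.2]},{"translation":[-0.01,0.11,0],"rotation":[0,0,0.3]},{"translation":[-0.01,0.15,0],"rotation":[0,0,0.4]},{"translation":[-0.02,0.19,0],"rotation":[0,0,0.5]},{"translation":[-0.02,0.23,0],"rotation":[0,0,0.6]},{"translation":[-0.03,0.27,0],"rotation":[0,0,0.7]},{"translation":[-0.03,0.31,0],"rotation":[0,0,0.8]},{"translation":[-0.03,0.35,0],"rotation":[0,0,0.9]},{"translation":[-0.03,0.4,0],"rotation":[0,0,1]}])

```text
t: 28.5
eef_pos: [0.5215, 0.0568, 0.1918]
ee_rot: [3.138, 0.001, -1.036]
force: [-0.6, 0.1, 0.2]
width: 0.0527
gripper_force: 0.0
```

Emit:
apply_moves(steps=[{"translation":[0,0.04,0],"rotation":[0,0,0.1]},{"translation":[0,0.08,0],"rotation":[0,0,0.2]},{"translation":[-0.01,0.12,0],"rotation":[0,0,0.3]},{"translation":[-0.01,0.16,0],"rotation":[0,0,0.4]},{"translation":[-0.02,0.2,0],"rotation":[0,0,0.5]},{"translation":[-0.02,0.24,0],"rotation":[0,0,0.6]},{"translation":[-0.03,0.28,0],"rotation":[0,0,0.7]},{"translation":[-0.03,0.32,0],"rotation":[0,0,0.8]},{"translation":[-0.035,0.36,0],"rotation":[0,0,0.9]},{"translation":[-0.035,0.395,0],"rotation":[0,0,1]}])

```text
t: 29.33
eef_pos: [0.5127, 0.1556, 0.1917]
ee_rot: [3.139, 0.002, -0.512]
force: [-0.2, 0.6, -0.6]
width: 0.0526
gripper_force: 0.0
```

Emit:
apply_moves(steps=[{"translation":[0,0,0],"rotation":[0,0,0.1]},{"translation":[0,0,0],"rotation":[0,0,0.2]},{"translation":[0,0,0],"rotation":[0,0,0.3]},{"translation":[0,0,0],"rotation":[0,0,0.4]},{"translation":[0,0,0],"rotation":[0,0,0.5]},{"translation":[0,0,0],"rotation":[0,0,0.587]},{"translation":[0,0,0],"rotation":[0,0,0.587]},{"translation":[0,0,0],"rotation":[0,0,0.587]},{"translation":[0,0,0],"rotation":[0,0,0.587]},{"translation":[0,0,0],"rotation":[0,0,0.587]}])

```text
t: 30.17
eef_pos: [0.5137, 0.1555, 0.1932]
ee_rot: [3.141, 0.001, -0.209]
force: [0.7, -1.4, -0.4]
width: 0.0522
gripper_force: 0.0
```

Run:
```python
from line import *
s=get_state();m=camera_model("wrist");w=grab_frame("wrist");cv2.imwrite("pics/w4.png",w)
print(s['eef_pos'],s['ee_rot'],s['force'])
p=project(m,[.5135,.1554,.156]).astype(int);print(p)
line(w,m,(max(p[0]-40,0),max(p[1]-40,0),p[0]+40,p[1]+40))
for z in(.143,.145,.147):
  q=project(m,[.5307,-.0434,z]).astype(int);print(z,q)
line(w,m,(q[0]-25,q[1]-25,q[0]+25,q[1]+25),z=.147)
```

```text
[0.51374872 0.1554629  0.19319019] [ 3.14099903e+00  6.43717742e-04 -2.08950647e-01] [ 0.67879492 -1.4205374  -0.37532447]
[255 208]
[255. 208.] [36.  4.] ctr [0.5134 0.1557 0.156 ] len 0.0293 ang -0.209
0.143 [501 131]
0.145 [503 131]
0.147 [505 132]
[499. 133.] [ 4.1 25.2] ctr [ 0.5309 -0.038   0.147 ] len 0.0198 ang -1.549
```

Emit:
apply_moves(steps=[{"translation":[0,0.004,-0.04],"rotation":[0,0,0]},{"translation":[0,0.004,-0.08],"rotation":[0,0,0]},{"translation":[0,0.004,-0.12],"rotation":[0,0,0]},{"translation":[0,0.004,-0.16],"rotation":[0,0,0]},{"translation":[0,0.004,-0.2],"rotation":[0,0,0]},{"translation":[0,0.004,-0.24],"rotation":[0,0,0]},{"translation":[0,0.004,-0.28],"rotation":[0,0,0]},{"translation":[0,0.004,-0.31],"rotation":[0,0,0]},{"translation":[0,0.004,-0.33],"rotation":[0,0,0]},{"translation":[0,0.004,-0.342],"rotation":[0,0,0]}], jaw=0.5)

```text
t: 31.05
eef_pos: [0.5137, 0.1564, 0.1075]
ee_rot: [3.141, 0.001, -0.208]
force: [-3.4, -0.9, 3.1]
width: 0.022
gripper_force: 1.9
```

Emit:
apply_moves(steps=[{"translation":[0,0,0],"rotation":[0,0,0]},{"translation":[0,0,0],"rotation":[0,0,0]},{"translation":[0,0,0],"rotation":[0,0,0]},{"translation":[0,0,0],"rotation":[0,0,0]},{"translation":[0,0,0],"rotation":[0,0,0]},{"translation":[0,0,0],"rotation":[0,0,0]},{"translation":[0,0,0],"rotation":[0,0,0]},{"translation":[0,0,0],"rotation":[0,0,0]},{"translation":[0,0,0],"rotation":[0,0,0]},{"translation":[0,0,0],"rotation":[0,0,0]}], jaw=1, newtons=25)

```text
t: 31.88
eef_pos: [0.5144, 0.1562, 0.1086]
ee_rot: [3.141, -0.001, -0.208]
force: [2.5, -5.1, 2.8]
width: 0.0118
gripper_force: 25.4
```

Emit:
apply_moves(steps=[{"translation":[0,0,-0.003],"rotation":[0,0,0]},{"translation":[0,0,-0.006],"rotation":[0,0,0]},{"translation":[0,0,-0.009],"rotation":[0,0,0]},{"translation":[0,0,-0.012],"rotation":[0,0,0]},{"translation":[0,0,-0.015],"rotation":[0,0,0]},{"translation":[0,0,-0.018],"rotation":[0,0,0]},{"translation":[0,0,-0.02],"rotation":[0,0,0]},{"translation":[0,0,-0.02],"rotation":[0,0,0]},{"translation":[0,0,-0.02],"rotation":[0,0,0]},{"translation":[0,0,-0.02],"rotation":[0,0,0]}])

```text
t: 32.72
eef_pos: [0.5144, 0.1562, 0.1041]
ee_rot: [3.141, -0.001, -0.208]
force: [0.1, -4.6, 7.9]
width: 0.0116
gripper_force: 25.8
```

Emit:
apply_moves(steps=[{"translation":[0,0,-0.002],"rotation":[0,0,0]},{"translation":[0,0,-0.004],"rotation":[0,0,0]},{"translation":[0,0,-0.004],"rotation":[0,0,0]},{"translation":[0,0,-0.004],"rotation":[0,0,0]},{"translation":[0,0,-0.004],"rotation":[0,0,0]},{"translation":[0,0,-0.004],"rotation":[0,0,0]},{"translation":[0,0,-0.004],"rotation":[0,0,0]},{"translation":[0,0,-0.004],"rotation":[0,0,0]},{"translation":[0,0,-0.004],"rotation":[0,0,0]},{"translation":[0,0,-0.004],"rotation":[0,0,0]}])

```text
t: 33.55
eef_pos: [0.5144, 0.1562, 0.1032]
ee_rot: [3.141, -0.001, -0.208]
force: [-0.3, -4.7, 8.1]
width: 0.0119
gripper_force: 25.9
```

Emit:
apply_moves(steps=[{"translation":[0,0,-0.003],"rotation":[0,0,0]},{"translation":[0,0,-0.005],"rotation":[0,0,0]},{"translation":[0,0,-0.006],"rotation":[0,0,0]},{"translation":[0,0,-0.008],"rotation":[0,0,0]},{"translation":[0,0,-0.008],"rotation":[0,0,0]},{"translation":[0,0,-0.008],"rotation":[0,0,0]},{"translation":[0,0,-0.008],"rotation":[0,0,0]},{"translation":[0,0,-0.008],"rotation":[0,0,0]},{"translation":[0,0,-0.008],"rotation":[0,0,0]},{"translation":[0,0,-0.008],"rotation":[0,0,0]}])

```text
t: 34.38
eef_pos: [0.5144, 0.1562, 0.1013]
ee_rot: [3.141, -0.001, -0.208]
force: [-0.8, -4.4, 8.7]
width: 0.0119
gripper_force: 26.0
```

In the slot: depth follows with only spring force. Continue down.

Emit:
apply_moves(steps=[{"translation":[0,0,-0.003],"rotation":[0,0,0]},{"translation":[0,0,-0.006],"rotation":[0,0,0]},{"translation":[0,0,-0.009],"rotation":[0,0,0]},{"translation":[0,0,-0.012],"rotation":[0,0,0]},{"translation":[0,0,-0.015],"rotation":[0,0,0]},{"translation":[0,0,-0.018],"rotation":[0,0,0]},{"translation":[0,0,-0.021],"rotation":[0,0,0]},{"translation":[0,0,-0.024],"rotation":[0,0,0]},{"translation":[0,0,-0.024],"rotation":[0,0,0]},{"translation":[0,0,-0.024],"rotation":[0,0,0]}])

```text
t: 35.22
eef_pos: [0.5144, 0.1562, 0.0958]
ee_rot: [3.141, -0.001, -0.207]
force: [-3.1, -6.1, 14.1]
width: 0.0119
gripper_force: 26.4
```

Emit:
apply_moves(steps=[{"translation":[0,0,-0.001],"rotation":[0,0,0]},{"translation":[0,0,-0.002],"rotation":[0,0,0]},{"translation":[0,0,-0.003],"rotation":[0,0,0]},{"translation":[0,0,-0.004],"rotation":[0,0,0]},{"translation":[0,0,-0.005],"rotation":[0,0,0]},{"translation":[0,0,-0.005],"rotation":[0,0,0]},{"translation":[0,0,-0.005],"rotation":[0,0,0]},{"translation":[0,0,-0.005],"rotation":[0,0,0]},{"translation":[0,0,-0.005],"rotation":[0,0,0]},{"translation":[0,0,-0.005],"rotation":[0,0,0]}], newtons=8)

```text
t: 36.05
eef_pos: [0.5145, 0.1562, 0.0956]
ee_rot: [-3.141, -0.002, -0.207]
force: [-6.5, -5.4, 22.3]
width: 0.012
gripper_force: 15.2
```

Emit:
apply_moves(steps=[{"translation":[0,0,0],"rotation":[0,0,-0.05]},{"translation":[0,0,0],"rotation":[0,0,-0.13]},{"translation":[0,0,0],"rotation":[0,0,-0.23]},{"translation":[0,0,0],"rotation":[0,0,-0.34]},{"translation":[0,0,0],"rotation":[0,0,-0.45]},{"translation":[0,0,0],"rotation":[0,0,-0.56]},{"translation":[0,0,0],"rotation":[0,0,-0.67]},{"translation":[0,0,0],"rotation":[0,0,-0.78]},{"translation":[0,0,0],"rotation":[0,0,-0.89]},{"translation":[0,0,0],"rotation":[0,0,-1]}])

```text
t: 36.88
eef_pos: [0.5142, 0.1556, 0.0955]
ee_rot: [3.141, -0.002, -0.734]
force: [-7.2, -7.9, 24.7]
width: 0.0121
gripper_force: 15.4
```

Emit:
apply_moves(steps=[{"translation":[0,0,0],"rotation":[0,0,-0.1]},{"translation":[0,0,0],"rotation":[0,0,-0.2]},{"translation":[0,0,0],"rotation":[0,0,-0.3]},{"translation":[0,0,0],"rotation":[0,0,-0.4]},{"translation":[0,0,0],"rotation":[0,0,-0.5]},{"translation":[0,0,0],"rotation":[0,0,-0.6]},{"translation":[0,0,0],"rotation":[0,0,-0.7]},{"translation":[0,0,0],"rotation":[0,0,-0.8]},{"translation":[0,0,0],"rotation":[0,0,-0.9]},{"translation":[0,0,0],"rotation":[0,0,-1]}])

```text
t: 37.72
eef_pos: [0.5135, 0.1552, 0.0955]
ee_rot: [3.141, -0.002, -1.257]
force: [-9.8, -9.1, 26.0]
width: 0.0118
gripper_force: 16.5
```

Emit:
apply_moves(steps=[{"translation":[0,0,0],"rotation":[0,0,-0.1]},{"translation":[0,0,0],"rotation":[0,0,-0.2]},{"translation":[0,0,0],"rotation":[0,0,-0.3]},{"translation":[0,0,0],"rotation":[0,0,-0.4]},{"translation":[0,0,0],"rotation":[0,0,-0.5]},{"translation":[0,0,0],"rotation":[0,0,-0.6]},{"translation":[0,0,0],"rotation":[0,0,-0.65]},{"translation":[0,0,0],"rotation":[0,0,-0.7]},{"translation":[0,0,0],"rotation":[0,0,-0.74]},{"translation":[0,0,0],"rotation":[0,0,-0.74]}])

```text
t: 38.55
eef_pos: [0.513, 0.1551, 0.0955]
ee_rot: [3.141, -0.002, -1.643]
force: [-12.3, -9.1, 28.0]
width: 0.012
gripper_force: 17.8
```

Run:
```python
from h import *
s=get_state();print(s['moment'],s['force'],s['ee_rot'],s['width'])
```

```text
[-3.02938612  4.73669719  0.01804692] [-12.29987973  -9.05875422  28.02205802] [ 3.14087281e+00 -2.05635713e-03 -1.64340252e+00] 0.01199132037013876
```

Emit:
apply_moves(steps=[{"translation":[-0.001,-0.001,0.001],"rotation":[0,0,0]},{"translation":[-0.003,-0.002,0.002],"rotation":[0,0,-0.02]},{"translation":[-0.003,-0.002,0.002],"rotation":[0,0,-0.04]},{"translation":[-0.003,-0.002,0.002],"rotation":[0,0,-0.06]},{"translation":[-0.003,-0.002,0.002],"rotation":[0,0,-0.08]},{"translation":[-0.003,-0.002,0.002],"rotation":[0,0,-0.1]},{"translation":[-0.003,-0.002,0.002],"rotation":[0,0,-0.12]},{"translation":[-0.003,-0.002,0.002],"rotation":[0,0,-0.14]},{"translation":[-0.003,-0.002,0.002],"rotation":[0,0,-0.16]},{"translation":[-0.003,-0.002,0.002],"rotation":[0,0,-0.16]}])

```text
t: 39.38
eef_pos: [0.5128, 0.1551, 0.0956]
ee_rot: [-3.141, -0.001, -1.726]
force: [-8.8, -7.0, 21.8]
width: 0.0119
gripper_force: 17.1
```

Run:
```python
from h import *
s=get_state();print(s['moment'],s['force'],s['ee_rot'],s['width'])
```

```text
[-2.50647198  3.2519569   0.00846616] [-8.77525651 -6.95419596 21.80621408] [-3.14129609e+00 -1.17329235e-03 -1.72643244e+00] 0.01186633461482922
```

Emit:
apply_moves(steps=[{"translation":[0,0,0],"rotation":[0,0,-0.02]},{"translation":[0,0,0],"rotation":[0,0,-0.04]},{"translation":[0,0,0],"rotation":[0,0,-0.06]},{"translation":[0,0,0],"rotation":[0,0,-0.08]},{"translation":[0,0,0],"rotation":[0,0,-0.1]},{"translation":[0,0,0],"rotation":[0,0,-0.12]},{"translation":[0,0,0],"rotation":[0,0,-0.14]},{"translation":[0,0,0],"rotation":[0,0,-0.14]},{"translation":[0,0,0],"rotation":[0,0,-0.14]},{"translation":[0,0,0],"rotation":[0,0,-0.14]}])

```text
t: 40.22
eef_pos: [0.5127, 0.1551, 0.0956]
ee_rot: [-3.141, -0.001, -1.799]
force: [-9.2, -6.7, 22.0]
width: 0.0117
gripper_force: 17.1
```

Run:
```python
from h import *
s=get_state();print(s['moment'],s['force'],s['ee_rot'],s['width'])
```

```text
[-2.48201372  3.45773949  0.14492784] [-9.16555122 -6.72753945 21.98320234] [-3.14140273e+00 -1.26669825e-03 -1.79893978e+00] 0.011672458489502732
```

The turning moment has risen to 0.145 N m, so the stud is at its stop. Release.

Emit:
apply_moves(steps=[{"translation":[0,0,0],"rotation":[0,0,0]},{"translation":[0,0,0],"rotation":[0,0,0]},{"translation":[0,0,0.01],"rotation":[0,0,0]},{"translation":[0,0,0.03],"rotation":[0,0,0]},{"translation":[0,0,0.06],"rotation":[0,0,0]},{"translation":[0,0,0.12],"rotation":[0,0,0]},{"translation":[0,0,0.2],"rotation":[0,0,0]},{"translation":[0,0,0.3],"rotation":[0,0,0]},{"translation":[0,0,0.36],"rotation":[0,0,0]},{"translation":[0,0,0.4],"rotation":[0,0,0]}], jaw=-0.2)

```text
t: 41.05
eef_pos: [0.5136, 0.1568, 0.1955]
ee_rot: [-3.14, 0.002, -1.799]
force: [-0.1, 0.7, 0.1]
width: 0.0527
gripper_force: 0.0
```

Emit:
apply_moves(steps=[{"translation":[-0.01,-0.03,0.03],"rotation":[0,0,0.1]},{"translation":[-0.03,-0.07,0.06],"rotation":[0,0,0.2]},{"translation":[-0.05,-0.11,0.09],"rotation":[0,0,0.3]},{"translation":[-0.07,-0.15,0.12],"rotation":[0,0,0.4]},{"translation":[-0.09,-0.19,0.15],"rotation":[0,0,0.5]},{"translation":[-0.1,-0.23,0.18],"rotation":[0,0,0.6]},{"translation":[-0.12,-0.27,0.2],"rotation":[0,0,0.7]},{"translation":[-0.14,-0.31,0.2],"rotation":[0,0,0.8]},{"translation":[-0.16,-0.35,0.2],"rotation":[0,0,0.9]},{"translation":[-0.18,-0.4,0.2],"rotation":[0,0,1]}])

```text
t: 41.88
eef_pos: [0.4675, 0.0561, 0.243]
ee_rot: [3.141, 0.001, -1.273]
force: [0.0, 0.0, -0.5]
width: 0.0526
gripper_force: 0.0
```

Emit:
apply_moves(steps=[{"translation":[0,0,0],"rotation":[0,0,0.1]},{"translation":[0,0,0],"rotation":[0,0,0.2]},{"translation":[0,0,0],"rotation":[0,0,0.3]},{"translation":[0,0,0],"rotation":[0,0,0.4]},{"translation":[0,0,0],"rotation":[0,0,0.5]},{"translation":[0,0,0],"rotation":[0,0,0.6]},{"translation":[0,0,0],"rotation":[0,0,0.7]},{"translation":[0,0,0],"rotation":[0,0,0.8]},{"translation":[0,0,0],"rotation":[0,0,0.9]},{"translation":[0,0,0],"rotation":[0,0,1]}])

```text
t: 42.72
eef_pos: [0.4677, 0.0563, 0.2429]
ee_rot: [3.141, 0.001, -0.75]
force: [-0.3, -0.1, -0.0]
width: 0.0526
gripper_force: 0.0
```

Emit:
apply_moves(steps=[{"translation":[0,0,0],"rotation":[0,0,0.1]},{"translation":[0,0,0],"rotation":[0,0,0.2]},{"translation":[0,0,0],"rotation":[0,0,0.3]},{"translation":[0,0,0],"rotation":[0,0,0.4]},{"translation":[0,0,0],"rotation":[0,0,0.5]},{"translation":[0,0,0],"rotation":[0,0,0.6]},{"translation":[0,0,0],"rotation":[0,0,0.7]},{"translation":[0,0,0],"rotation":[0,0,0.8]},{"translation":[0,0,0],"rotation":[0,0,0.8]},{"translation":[0,0,0],"rotation":[0,0,0.8]}])

```text
t: 43.55
eef_pos: [0.4679, 0.0562, 0.243]
ee_rot: [3.141, 0.001, -0.335]
force: [0.3, -0.9, -0.2]
width: 0.0524
gripper_force: 0.0
```

Run:
```python
from line import *
import cov
s=get_state();m=camera_model("wrist");w=grab_frame("wrist");b=grab_frame("side");t=grab_frame("top")
cv2.imwrite("pics/wF.png",w);cv2.imwrite("pics/sF.png",b);cv2.imwrite("pics/tF.png",t)
print(s['eef_pos'],s['ee_rot'],s['force'])
for c in([.5307,-.0434],[.5135,.156]):
  for z in (.143,.145,.147):
    p=project(m,c+[z]);print(z,p.round(1))
  p=p.astype(int);line(w,m,(max(p[0]-30,0),max(p[1]-25,0),p[0]+30,p[1]+25),thr=100,z=.147)
```

```text
corner [226 244] shut 225.1,243.7; .1rad 225.3,236.1
[0.46796173 0.05623751 0.24315316] [ 3.14141415e+00  6.54842175e-04 -3.35356724e-01] [-0.16527217  0.54149121 -1.08085312]
0.143 [339.9  82.8]
0.145 [340.5  82.7]
0.147 [341.1  82.7]
[341.  82.] [ 5.4 36.7] ctr [ 0.5309 -0.0435  0.147 ] len 0.031 ang -1.555
0.143 [140.3 173.8]
0.145 [139.5 174.4]
0.147 [138.8 174.9]
[139. 175.] [ 4.4 31.6] ctr [0.5134 0.1554 0.147 ] len 0.0305 ang 1.386
```

Run:
```python
from line import *
b=cv2.imread("pics/sF.png");ms=camera_model("side")
v=cv2.cvtColor(b,cv2.COLOR_BGR2HSV)
for n,c,a in(("B",[.5308,-.0436],-1.557),("A",[.5135,.1555],-1.756)):
  for z in(.143,.145,.147):
    e=[project(ms,[c[0]+k*.015*np.cos(a),c[1]+k*.015*np.sin(a),z]).round(1).tolist() for k in(1,-1)];print(n,z,project(ms,c+[z]).round(2),e)
  p=project(ms,c+[.147]).round().astype(int)
  x0,y0=p[0]-8,p[1]-9;roi=v[y0:p[1]+10,x0:p[0]+9]
  # grey (unsaturated) bright pixels = white line
  wt=np.where((roi[:,:,1]<80)&(roi[:,:,2]>55),roi[:,:,2].astype(float),0)
  n_,lab,st,ce=cv2.connectedComponentsWithStats((wt>0).astype(np.uint8))
  for i in range(1,n_):
    if st[i,4]>8:
      k=lab==i;ys,xs=np.nonzero(k);W=wt[k];print("  comp",st[i].tolist(),((xs*W).sum()/W.sum()+x0).round(2),((ys*W).sum()/W.sum()+y0).round(2),"rows",ys.min()+y0,ys.max()+y0)
```

```text
B 0.143 [239.54 212.97] [[241.7, 218.3], [237.5, 207.8]]
B 0.145 [239.51 212.26] [[241.7, 217.6], [237.4, 207.0]]
B 0.147 [239.49 211.54] [[241.6, 216.9], [237.4, 206.3]]
  comp [6, 3, 7, 12, 42] 239.64 211.48 rows 206 217
A 0.143 [210.   155.48] [[210.1, 159.4], [209.9, 151.7]]
A 0.145 [209.93 154.79] [[210.0, 158.7], [209.8, 151.0]]
A 0.147 [209.86 154.09] [[210.0, 158.0], [209.7, 150.3]]
  comp [7, 5, 3, 9, 27] 210.0 153.9 rows 150 158
```

Both wing tops measure about 147 mm, which means both studs are in their notches about 9 mm in. The arm is clear, so I'm handing in.

```bash
python3 -c "
from station import *
print(job_done())"
```

```text
the job is handed in; nothing more can be done
None
```

The cover is shut and both studs are turned to their stops (about 1.64 and 1.84 rad), sitting about 9 mm in at their notches by camera; the arm is clear and the job is handed in, with no verdict returned.

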